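# Lock the agate mount onto the ball stand

### The job

Lift the red handle of the agate mount well past halfway up while it is still parked in the sloping rack, then take the mount and, with its handle still up, set it upright and fully down over the steel ball of the stand, lined up with the stand so that its handle points towards the yellow-striped end. Press the red handle fully down to lock it, let go, and leave the other things on the stall standing where they are.

Things in the scene. Friction and masses are not known exactly. Their poses are not given: they have to be found in the camera images.
- mount: Loose mount, 0.6-0.92 kg: aluminium coupler shell, open below and at -x, 47 mm wide (y), x -45 to +23.5 mm plus a 10 mm high toe to x +45, 49 mm high (ears 60), with an agate slice on top. Origin: underside centre of the ball room; z up through the slice, x away from the handle. Ball room 37 mm square, 43 mm high. Starts tilted 25 deg about its x in the rack's pocket; draw it 40 mm along its z to free it.
- slice (a point): Centre of the blue banded agate slice, 96 mm above the mount's underside on its z axis. Flat disc 80 mm in diameter, 16 mm thick, faces looking along the mount's y: it can be pinched across 16 mm from the top (top edge 136 mm above the underside).
- handle (a joint): Red handle's angle, rad: 0 = fully down (locked, parallel to the mount's x), stop at 1.0 = up. Turns about the mount's y at hinge; friction (0.045 N m, 0.6 N at the knob) keeps it where it is left. Its latch finger hooks under the ball when down: below about 0.3 rad the mount does not pass over the ball, and the handle closes only if the mount is fully down.
- hinge (a point): Handle hinge axis, at (-34, 0, 52) mm in the mount's frame.
- handle_knob (a point): Centre of the red ball knob, 24 mm in diameter, at the handle's end. Handle down: at (-114, 0, 57) mm in the mount's frame (80 mm from the hinge along -x, 5 mm above it); it rises and swings towards the slice as the joint grows. The bar behind it is 12 mm wide and 10 mm thick, free space all round. Pinched across the mount's y, the knob turns easily between the fingers.
- rack: Fixed sloping wooden rack, 105 x 120 mm, origin on the table under the pocket's centre. The slope faces its -x (towards the robot): the pocket floor is tilted 25 degrees, its centre 75 mm above the table. Pocket walls 18 mm high, the lower one (rack -x) 40 mm; 2 mm play. The mount's handle sticks out to the rack's +y (mount x = rack -y); the mount's z leans to the rack's -x.
- stand: Fixed stand, base 135 x 85 mm, origin on the table straight under the ball, z up. Grey seat plate, top 50 mm above the table, x -59 to +53 mm, y -32 to +32 mm, with a yellow stripe across its -x end. Seated and lined up, the mount's axes match the stand's: handle over the -x end.
- seat (a point): Point on top of the seat plate under the ball's centre: where the mount's origin comes to lie.
- ball (a point): Centre of the steel ball, 32 mm in diameter, 26 mm above the seat plate, on a 14 mm thick neck. About 2.5 mm play all round inside the mount; the shell's underside rests on the seat plate.
- earring_board: Bystander between the rack and the stand: black earring board standing on edge, 150 mm long (its x), base 60 mm deep (its y), 160 mm tall; origin under its centre. Loose, 0.5 kg.
- crystal: Bystander near the stand: violet crystal point on a wooden foot, 60 mm wide, 120 mm tall; origin under its centre. Loose, 0.25 kg.
- spool: Bystander near the stand: spool of black wire on end, 56 mm wide, 60 mm tall; origin under its centre. Loose, 0.2 kg.
- jar: Bystander behind the rack: amber glass jar with brass lid, 60 mm wide, 100 mm tall; origin under its centre. Loose, 0.3 kg.
There are look-alikes about, which are no part of the job. Of the things like the mount, leave any that is pink; of the rest the smaller one is meant.

How it is judged:
By the outcome, as a careful person would: the job done as asked, in the order asked, and still so for the second after the job is handed in, with the robot touching nothing.
It also fails if it takes over 69 s, if anything falls off the work surface, if the arm or the gripper's body presses on something with over 40 N, if the wrist force passes 120 N, or if a joint passes its speed limit or range.

### The arm

A 7-joint arm with a two-finger parallel gripper is mounted at the origin on the work surface. World frame = base frame: x ahead of the robot, y to its left, z up, the work surface at z = 0. Lengths are in mm, angles in degrees, forces in N, time in s.
With the tool pointing down it reaches from about 350 to 900 mm from the base axis. Payload 19.9 kg.
Tool frame: the origin (TCP) lies at the very end of the fingers, on their centre line; the grasp point (between the pads) lies 19 mm behind it; z points along the fingers, y is the direction in which the jaws open and shut (so a half turn about z gives the same grasp; the last joint's range is limited). The gripper opens to 85 mm and grips with 20 to 120 N. Pads are 22 mm wide; open, the fingers measure 114 mm over their backs; the gripper's body (76 mm by 85 mm) begins 54 mm behind the grasp point. The pads swing forward as they close: fully open they stand 13 mm farther back than shut.
Start: joints at [-67.065, 23.915, -0.59, 92.452, 0.269, 63.638, -3.037], TCP at [267.217, 564.975, 231.26] pointing down, gripper open.
Joint ranges: [-161.28, 161.28], [-22.2, 115.67], [-73.04, 71.86], [3.21, 147.25], [-68.34, 248.33], [10.77, 114.83], [-161.83, 161.83]. Speed limits (degrees/s): [108.29, 108.29, 136.94, 136.94, 172.46, 172.46, 172.46].

### API

Orientations are given as [roll, pitch, yaw] about the fixed x, y, z axes, in that order (R = Rz(yaw) Ry(pitch) Rx(roll)).
In Python, from workcell import ctrl gives the robot as it stands.
- The arm moves only by the tool send_rows, never from a script. Its arguments are lists of equal length, an entry for each row: "fingers": the finger opening in mm, from 0 to 85.4; "travel": the shift along the tool's x, y, z in units of 25 mm (1.0 is 25 mm), a list of three; "twist": the turn, a rotation vector about the tool's x, y, z in units of 5 degrees (1.0 is 5 degrees), a list of three. A call has 1 to 12 rows; each row shifts and turns the commanded pose from where the row before left it, along the tool's axes as they then stand; what a row does not reach is not made up. A row lasts 1/8 s, in which the tool goes at most 62.5 mm and 10.7 degrees, less where a joint would pass 70% of its speed; a pose out of reach is approached as far as the arm can. A call is refused whole if a number of a shift passes 1 or a number of a turn 1, either way. A call with a gripper value outside its range is refused whole. The fingers move at their own pace and stop on an object; "squeeze" is the grip in N (left out, the last holds). Time passes only in rows, so rows that do not move let the fingers close. It gives the time, the measured TCP pose, the force and the opening at its end, in the units of the state.
- ctrl.get_obs(): the state, without advancing time (a new reading comes with each control period).
- ctrl.grab_frame(name): name is "scene" or "top" or "wrist"; returns a dict with "image" (400x640x3 uint8, blue, green, red), "z_map" (400x640 float32, mm along the optical axis (not along the pixel's ray), 0 where there is no reading), "vfov" (degrees; the focal length in pixels is half the picture's height over the tangent of half this angle, whatever the lens; pixels are square), "cx", "cy" (the principal point, pixels), "rvec" (rotation vector, rad) and "tvec" (3), from world to camera coordinates, as OpenCV has them; the wrist camera has in their place "tool_from_camera" (4x4, takes a point from camera to tool coordinates, whose origin is the TCP and whose axes are the flange's). Camera axes: x right, y down, z forward; pixel columns grow to the right and rows downward; lengths in mm; the calibration is good to about 2 mm. The wrist camera is an equidistant fisheye: a pixel r from the principal point sees the ray r / f radians off the axis. A picture is of the moment at which its call begins: read the wrist's pose just before it.
- ctrl.finish_job(): hands the job in, once; it reports no verdict.
The state is a dict: "clock": time; "qpos": joint angles; "dq": joint speeds; "joint_torque": joint torques, N m; "tool_pos": TCP position; "tool_rot": TCP orientation; "wrist_force": force on the tool from outside, world axes, zero at the start; "torque": the same for the moment, N m; "grip_width": finger opening in mm.
Only numpy, scipy, OpenCV 4.12 (cv2) and the standard library are available. Lean on these libraries where they do the work, as an engineer would, in place of code of your own. Each camera call takes 0.05 s, during which the arm holds its last target. There are 200 camera calls.

## Working session

There is one attempt and no reset: what is moved stays moved. The work goes in short steps, Python scripts to look and compute and a tool call to move; the robot and the scene stay as the last step left them, time stands still between calls to the robot, and variables do not carry over. Pictures are saved under pics/ and viewed, about 8 in all and at most 12, crops included, and the job is handed in when it is done.

Besides the shell and the picture viewer there is one more tool, called after ">>>" as name(argument=value, ...) on one line, values as JSON. send_rows: Moves the arm, as the interface text tells. Its arguments: {"type":"object","properties":{"fingers":{"type":"array"},"travel":{"type":"array"},"twist":{"type":"array"},"squeeze":{"type":"number"}},"required":["fingers","travel","twist"]}

```bash
mkdir -p pics; ls
cat > h.py <<'E'
import numpy as np, cv2
from workcell import ctrl
from scipy.spatial.transform import Rotation as R
def cam(n):
    f=ctrl.grab_frame(n); f['f']=200/np.tan(np.radians(f['vfov'])/2); return f
def pts(f):
    "world xyz map from depth (fixed cams)"
    z=f['z_map']; v,u=np.mgrid[:400,:640]
    p=np.stack([(u-f['cx'])/f['f']*z,(v-f['cy'])/f['f']*z,z],-1)
    M=cv2.Rodrigues(np.array(f['rvec'],float))[0]
    w=(p-np.array(f['tvec']).ravel())@M
    w[z<=0]=np.nan; return w
E
python3 - <<'E'
from h import *
o=ctrl.get_obs(); print({k:np.round(v,2).tolist() for k,v in o.items()})
for n in ('scene','top'):
    f=cam(n); cv2.imwrite(f'pics/{n}1.png',f['image']); np.savez(f'{n}1.npz',w=pts(f),img=f['image'])
    print(n,f['f'],f['cx'],f['cy'],f['rvec'],f['tvec'])
E
```

```text
pics
{'clock': 0.0, 'qpos': [-67.06, 23.95, -0.59, 92.49, 0.27, 63.64, -3.04], 'dq': [-0.1, 0.03, 0.07, 0.04, -0.03, -0.07, -0.06], 'joint_torque': [0.0, -86.44, 0.68, -43.49, 0.02, 0.01, 0.0], 'tool_pos': [267.11, 564.66, 230.66], 'tool_rot': [-179.93, 0.01, 154.69], 'wrist_force': [-0.25, 0.24, 0.45], 'torque': [-0.04, 0.0, 0.02], 'grip_width': 85.52}
scene 498.05014172463484 325.75936588383144 201.41074581160345 [ 1.77057848  1.42931592 -0.73650891] [-127.17493662 -201.99113441 1556.4065306 ]
top 494.9813057888056 312.80479639659046 195.7565338915084 [ 2.19035671 -2.01085517  0.22063268] [ -40.67987184  590.98730107 1018.3128119 ]
```

View pics/scene1.png

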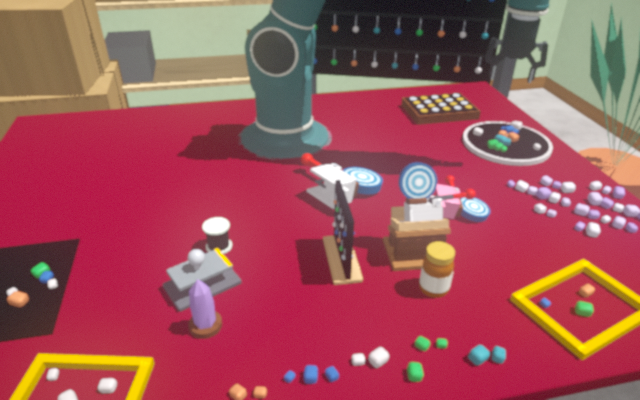

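View pics/top1.png

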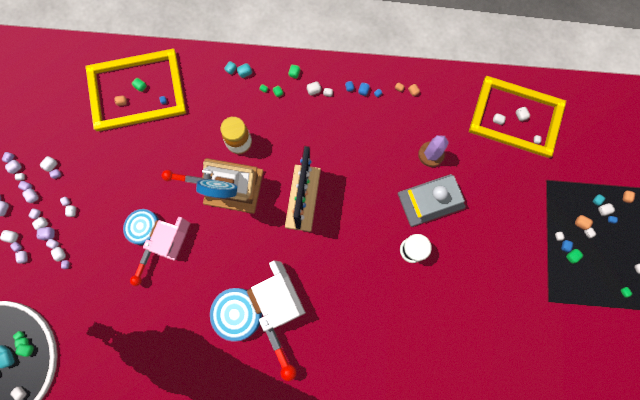

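Scene and top views show three mount-like things. In the top view they are the pink one lying at (165,240), the large white one lying at (270,300), and the one in the rack at (220,185). The rack one is neither pink nor the larger, so it is meant. I'll confirm it in a crop and measure.

Run:
```python
from h import *
d=np.load('top1.npz'); w=d['w']; im=d['img']; s=np.load('scene1.npz')
a=cv2.resize(im[130:240,140:340],None,fx=4,fy=4,interpolation=3); b=cv2.resize(s['img'][140:310,310:490],None,fx=3,fy=3,interpolation=3)[:440]
b=cv2.resize(b,(0,0),fx=.6,fy=.6); c=np.zeros((440+b.shape[0],800,3),np.uint8); c[:440]=a; c[440:,:b.shape[1]]=b
e=cv2.resize(im[165:235,390:475],None,fx=3.7,fy=3.7); h=min(e.shape[0],b.shape[0]); c[440:440+h,400:400+e.shape[1]]=e[:h]
cv2.imwrite('pics/crop.png',cv2.resize(c,None,fx=.8,fy=.8))
for nm,W,I in (('top',w,im),('scene',s['w'],s['img'])):
    H=cv2.cvtColor(I,cv2.COLOR_BGR2HSV)
    masks={'red':((H[...,0]<6)|(H[...,0]>175))&(H[...,1]>190)&(H[...,2]>180)&(W[...,2]>20),
     'blue':(H[...,0]>95)&(H[...,0]<112)&(H[...,1]>90)&(W[...,2]>20),
     'yel':(H[...,0]>20)&(H[...,0]<32)&(H[...,1]>180)&(W[...,2]>30),
     'violet':(H[...,0]>120)&(H[...,0]<150)&(H[...,1]>60)&(W[...,2]>30)}
    for k,m in masks.items():
        n,l,st,ce=cv2.connectedComponentsWithStats(m.astype(np.uint8))
        for i in range(1,n):
            if st[i,4]>12:
                p=W[l==i]; print(nm,k,st[i].tolist(),np.round(np.nanmedian(p,0)),np.round(np.nanmin(p,0)),np.round(np.nanmax(p,0)))
# height blobs in top view
m=(w[...,2]>15).astype(np.uint8); n,l,st,ce=cv2.connectedComponentsWithStats(m)
for i in range(1,n):
    if st[i,4]>150:
        p=w[l==i]; print('blob',st[i].tolist(),np.round(np.nanmin(p,0)),np.round(np.nanmax(p,0)))
# seat plate rect
sub=(abs(w[...,2]-50)<6).astype(np.uint8); sub[:,:390]=0; sub[:,475:]=0; sub[:165]=0; sub[235:]=0
pp=w[sub>0][:,:2].astype(np.float32); print('seat',cv2.minAreaRect(pp),np.nanmedian(w[sub>0],0))
q=w[165:235,390:475].reshape(-1,3); q=q[q[:,2]>70]; print('balltop',len(q),q.mean(0),q.max(0))
```

```text
top red [161, 170, 10, 10, 77] [594. 312. 141.] [584. 304. 133.] [605. 324. 146.]
top red [171, 173, 14, 8, 81] [593. 288. 135.] [587. 276. 128.] [601. 304. 140.]
top red [130, 264, 12, 22, 93] [383. 379.  35.] [369. 371.  27.] [415. 390.  43.]
top red [275, 349, 19, 32, 266] [227.  38.  46.] [204.  19.  37.] [265.  61.  57.]
top blue [197, 179, 40, 19, 431] [559. 195. 191.] [546. 161. 100.] [592. 239. 204.]
top blue [143, 209, 14, 12, 38] [528. 367.  25.] [514. 355.  20.] [539. 391.  35.]
top blue [128, 214, 24, 25, 130] [492. 385.  25.] [471. 364.  20.] [527. 419.  32.]
top blue [127, 236, 19, 8, 43] [464. 391.  26.] [460. 372.  20.] [474. 416.  31.]
top blue [210, 288, 52, 53, 396] [313. 157.  30.] [273. 100.  20.] [381. 209.  50.]
top blue [217, 295, 35, 39, 400] [325. 155.  33.] [287. 118.  21.] [366. 196.  43.]
top yel [408, 190, 13, 27, 88] [ 597. -214.   50.] [ 570. -229.   45.] [ 627. -199.   54.]
top violet [426, 136, 22, 22, 342] [ 721. -251.   88.] [ 711. -276.   31.] [ 741. -237.  120.]
top violet [295, 220, 5, 8, 14] [526.  38.  90.] [525.  34.  34.] [527.  41. 126.]
sc
[... 1532 characters left out ...]
 [407, 175, 57, 43, 1451] [ 569. -322.   16.] [ 670. -196.   94.]
blob [18, 181, 18, 21, 164] [535. 642.  15.] [581. 688.  26.]
blob [123, 209, 66, 77, 2055] [369. 286.  15.] [539. 432.  60.]
blob [32, 217, 21, 23, 256] [452. 589.  15.] [501. 637.  28.]
blob [402, 234, 29, 26, 578] [ 474. -251.   15.] [ 529. -195.   66.]
blob [210, 261, 95, 120, 4688] [204.   8.  15.] [448. 211.  83.]
blob [0, 301, 55, 99, 2523] [112. 531.  15.] [310. 669.  41.]
seat ((619.18505859375, -260.04107666015625), (64.29395294189453, 112.68391418457031), 24.056533813476562) [ 615.67159506 -253.26602923   49.4044011 ]
balltop 173 [ 618.2558607  -261.00127953   85.78598802] [ 633.82128385 -247.39139771   94.29093339]
```

View pics/crop.png

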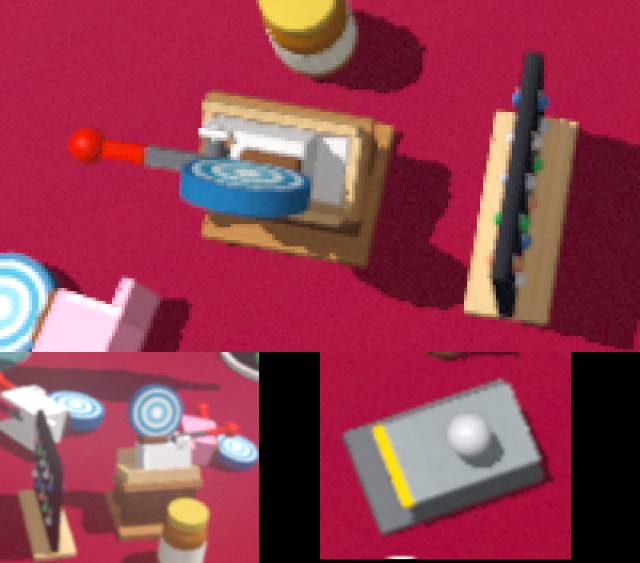

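The crop confirms the choice: the rack mount has a blue banded slice and its red handle points to world +y. On the stand, the yellow stripe is at the upper-left end. Next I'll fit the mount pose.

```bash
cat >> h.py <<'E'
def go(Rt,t,pos=None):
    "print turn then shift (in the turned tool axes) to reach Rt,t (TCP)"
    o=ctrl.get_obs(); R0=R.from_euler('xyz',o['tool_rot'],degrees=True)
    Rt=R.from_matrix(Rt); tw=(R0.inv()*Rt).as_rotvec(degrees=True)/5
    sh=Rt.inv().apply(np.array(t)-o['tool_pos'])/25
    print('t',round(o['clock'],2),'pos',np.round(o['tool_pos'],1),'rot',np.round(o['tool_rot'],1),'F',np.round(o['wrist_force'],1),'w',round(float(o['grip_width']),1))
    print(' twist/5',np.round(tw,2),'then shift/25',np.round(sh,2),'target',np.round(t,1),'rpy',np.round(Rt.as_euler('xyz',degrees=True),1))
def Rm(yaw,tilt=0):
    return R.from_euler('z',yaw,degrees=True).as_matrix()@R.from_euler('x',tilt,degrees=True).as_matrix()
D=np.diag([-1.,1,-1])
E
python3 - <<'E'
from h import *
P=[];
for n in('top','scene'):
    d=np.load(n+'1.npz'); w=d['w'];H=cv2.cvtColor(d['img'],cv2.COLOR_BGR2HSV)
    c=np.linalg.norm(w-np.array([575,196,165]),axis=-1)<60
    m=c&(H[...,0]>85)&(H[...,0]<118)&(H[...,1]>40)&(w[...,2]>115)
    p=w[m]; 
    # ransac plane
    rng=np.random.default_rng(0);best=0
    for _ in range(400):
        a=p[rng.choice(len(p),3,0)]; nn=np.cross(a[1]-a[0],a[2]-a[0]); 
        if np.linalg.norm(nn)<1e-6: continue
        nn/=np.linalg.norm(nn); k=abs((p-a[0])@nn)<1.5
        if k.sum()>best: best=k.sum();K=k
    q=p[K]; cc=q.mean(0); nn=np.linalg.svd(q-cc)[2][2]; nn*=np.sign(nn[0])
    print(n,len(p),best,'n',nn,'yaw+90',np.degrees(np.arctan2(nn[1],nn[0])),'tilt',np.degrees(np.arcsin(nn[2])),'c',cc)
    for k in range(3): print(np.round(np.percentile(p[:,k],[0,2,50,98,100]),1))
    P.append(q)
    # top plane of rack mount: rack edges
    if n=='top':
        m=c*0; m=(w[...,2]>12); l=cv2.connectedComponents(m.astype(np.uint8))[1]; b=(l==l[190,250])&(w[...,1]<262)&(w[...,2]<110)
        print('rack',cv2.minAreaRect(w[b][:,:2].astype(np.float32)))
        for nm,px in (('knob',(166,175)),):
            i=w[165:182,159:173].reshape(-1,3); i=i[i[:,2]>100]
            from scipy.optimize import least_squares
            r=least_squares(lambda x:np.linalg.norm(i-x,axis=1)-12,[594,314,134],loss='soft_l1'); print('knob',r.x,r.cost,len(i))
    else:
        Hs=((H[...,0]<6)|(H[...,0]>175))&(H[...,1]>150)&(np.linalg.norm(w-np.array([594,314,134]),axis=-1)<25)
        i=w[Hs]; print(len(i), np.median(i,0) if len(i) else '')
        r=least_squares(lambda x:np.linalg.norm(i-x,axis=1)-12,[594,314,134],loss='soft_l1'); print('knob',r.x,r.cost)
E
```

```text
top 578 291 n [ 0.89263453 -0.08550791  0.44259686] yaw+90 -5.471823878076628 tilt 26.26968908815835 c [574.56506843 200.10045898 172.88243223]
[545.9 547.8 563.1 590.6 592.9]
[161.  162.7 196.6 234.4 240.4]
[135.6 141.6 186.4 200.7 204.5]
rack ((611.177001953125, 197.41917419433594), (118.50153350830078, 103.60517883300781), 84.84596252441406)
knob [595.97948159 312.74368036 131.70370221] 57.36128178986622 107
scene 780 449 n [ 0.90088794 -0.08563767  0.4255198 ] yaw+90 -5.430173199724775 tilt 25.1835695124283 c [574.7084108  194.88990964 170.04411172]
[548.4 558.5 574.5 589.5 594.9]
[157.8 160.6 193.7 231.5 234.5]
[136.5 139.3 170.6 199.9 203.1]
82 [598.40420275 305.58354623 138.75786797]
knob [594.69508698 308.04800544 132.19895056] 88.5316576276302
```

```bash
cat >> h.py <<'E'
RK=Rm(-95.3,25); O=np.array([610.5,195.5,75]); K=np.array([595.5,311,131.5])
E
python3 - <<'E'
from h import *
T=RK@D
t=K+19*T[:,2]-80*T[:,2]
go(T,t); print('knob in mount',RK.T@(K-O))
E
```

```text
t 0.1 pos [267.1 564.7 230.7] rot [-179.9    0.   154.7] F [-0.5 -0.1  0.3] w 85.2
 twist/5 [-4.37 -3.04 13.77] then shift/25 [-8.89 11.03  7.08] target [569.8 313.4 186.8] rpy [155.    0.   84.7]
knob in mount [-113.62064383    0.67221697   62.0273925 ]
```

>>> send_rows(fingers=[50,50,50,50,50,50,50,50,50,50,50,50], travel=[[0,0,0],[0,0,0],[0,0,0],[0,0,0],[0,0,0],[0,0,0],[0,0,0],[0,0,0],[0,0,0],[0,0,0],[0,0,0],[0,0,0]], twist=[[-0.31,-0.22,0.98],[-0.31,-0.22,0.98],[-0.31,-0.22,0.98],[-0.31,-0.22,0.98],[-0.31,-0.22,0.98],[-0.31,-0.22,0.98],[-0.31,-0.22,0.98],[-0.31,-0.22,0.98],[-0.31,-0.22,0.98],[-0.31,-0.22,0.98],[-0.31,-0.22,0.98],[-0.31,-0.22,0.98]], squeeze=30)

```text
clock: 1.6
tool_pos: [267.1, 564.8, 231.0]
tool_rot: [158.2, 2.1, 94.6]
wrist_force: [-0.5, 0.4, 0.5]
grip_width: 49.6
```

>>> send_rows(fingers=[50,50,50,50,50,50,50,50,50,50,50,50], travel=[[0,0,0],[0,0,0],[-0.89,1,0],[-0.89,1,0],[-0.89,1,0],[-0.89,1,0.5],[-0.89,1,1],[-0.89,1,1],[-0.89,1,1],[-0.89,1,1],[-0.89,1,1],[-0.89,1,0.5]], twist=[[-0.31,-0.22,0.98],[-0.31,-0.22,0.98],[0,0,0],[0,0,0],[0,0,0],[0,0,0],[0,0,0],[0,0,0],[0,0,0],[0,0,0],[0,0,0],[0,0,0]])

```text
clock: 3.1
tool_pos: [536.7, 316.0, 200.8]
tool_rot: [155.0, 0.3, 84.9]
wrist_force: [0.5, 0.2, 0.6]
grip_width: 50.1
```

Run:
```python
from h import *
T=RK@D
go(T,K-61*T[:,2])
f=ctrl.grab_frame('wrist'); cv2.imwrite('pics/w1.png',f['image']); np.savez('w1.npz',**{k:f[k] for k in f}); print(f['tool_from_camera'],f['vfov'],f['cx'],f['cy'])
```

```text
t 3.1 pos [536.7 316.  200.8] rot [155.    0.3  84.9] F [0.5 0.2 0.6] w 50.1
 twist/5 [-0.01  0.04  0.05] then shift/25 [0.02 0.97 1.07] target [569.8 313.4 186.8] rpy [155.    0.   84.7]
[[ 3.42089259e-04 -9.59112434e-01 -2.83025125e-01  7.00295373e+01]
 [ 9.99999638e-01  5.48701840e-04 -6.50746544e-04 -1.04656384e+00]
 [ 7.79435509e-04 -2.83024800e-01  9.59112275e-01 -1.43556048e+02]
 [ 0.00000000e+00  0.00000000e+00  0.00000000e+00  1.00000000e+00]] 65.70646984690485 314.659428475978 197.20668041889965
```

View pics/w1.png

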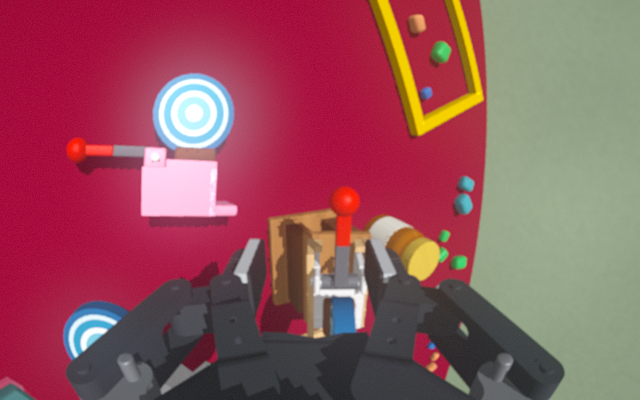

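The wrist view shows the knob at (345,201) with its bar pointing down to the mount, ahead of and between the fingers. I'll measure it from here.

```bash
cat >> h.py <<'E'
def wpts(f,o):
    fl=200/np.tan(np.radians(f['vfov'])/2); v,u=np.mgrid[:400,:640]; dx=u-f['cx'];dy=v-f['cy']; r=np.hypot(dx,dy)+1e-9
    th=r/fl; z=f['z_map']; p=np.stack([np.tan(th)*dx/r*z,np.tan(th)*dy/r*z,z],-1)
    M=np.array(f['tool_from_camera']); p=p@M[:3,:3].T+M[:3,3]
    w=R.from_euler('xyz',o['tool_rot'],degrees=True).apply(p.reshape(-1,3)).reshape(p.shape)+o['tool_pos']
    w[z<=0]=np.nan; return w
E
python3 - <<'E'
from h import *
from scipy.optimize import least_squares
f=dict(np.load('w1.npz')); o=ctrl.get_obs(); o['tool_pos']=np.array([536.7,316,200.8]);o['tool_rot']=[155,.3,84.9]
w=wpts(f,o); H=cv2.cvtColor(f['image'],cv2.COLOR_BGR2HSV)
m=((H[...,0]<6)|(H[...,0]>174))&(H[...,1]>170); 
v,u=np.mgrid[:400,:640]; a=m&(np.hypot(u-345,v-201)<15)&(w[...,2]>100); i=w[a]
print(len(i)); r=least_squares(lambda x:np.linalg.norm(i-x,axis=1)-12,K,loss='soft_l1'); print('knob',r.x,r.cost,i.max(0),i.min(0))
b=m&(abs(u-344)<14)&(v>218)&(v<240); q=w[b&(w[...,2]>100)]; print('bar',q.mean(0),(RK.T@(q.mean(0)-O)), 'knob m',RK.T@(r.x-O))
c=(H[...,0]>95)&(H[...,0]<115)&(H[...,1]>120)&(abs(u-343)<20)&(v>290)&(v<340); q=w[c]; print('disc edge',np.nanmean(q,0),np.round((RK.T@(np.nanmean(q,0)-O)),1),np.nanmin((q-O)@RK,0),np.nanmax((q-O)@RK,0))
E
```

```text
672
knob [592.32960162 309.69170672 131.87205069] 73.63181676702321 [602.45001827 321.66793022 145.76970241] [579.93337966 300.27971854 128.83263699]
bar [588.66722369 288.12680019 134.86656456] [-90.21408629  -2.15627754  67.06093415] knob m [-112.02509233   -1.92209457   63.64765235]
disc edge [564.96073491 237.48065822 172.9382557 ] [-37.6  -3.2 109.6] [-122.43159657  -17.16165474   83.58366437] [-28.37638635   4.77897821 224.28343118]
```

```bash
cat >> h.py <<'E'
O=np.array([609.,195.5,74.7]); K=np.array([593.3,310,131.8])
E
python3 - <<'E'
from h import *
T=RK@D
go(T,K+19*T[:,2]); print(RK.T@(K-O)-[-34,0,52])
E
```

```text
t 3.15 pos [539.8 311.8 201.5] rot [154.9   0.3  84.6] F [ 3.7 -7.1 -0.2] w 50.1
 twist/5 [0.01 0.07 0.01] then shift/25 [0.13 0.76 4.19] target [601.3 309.3 114.6] rpy [155.    0.   84.7]
[-78.56025972   0.37780098  10.82670768]
```

>>> send_rows(fingers=[50,50,50,50,50,50,50,40,30,20,20,20], travel=[[0.1,0.76,0.2],[0,0,1],[0,0,1],[0,0,1],[0,0,1],[0,0,0],[0,0,0],[0,0,0],[0,0,0],[0,0,0],[0,0,0],[0,0,0]], twist=[[0,0,0],[0,0,0],[0,0,0],[0,0,0],[0,0,0],[0,0,0],[0,0,0],[0,0,0],[0,0,0],[0,0,0],[0,0,0],[0,0,0]])

```text
clock: 4.65
tool_pos: [598.8, 315.2, 116.2]
tool_rot: [154.8, 0.1, 84.9]
wrist_force: [6.1, 3.8, 4.0]
grip_width: 22.0
```

Run:
```python
from h import *
T=RK@D
go(T,K+19*T[:,2])
c0=8.0
L=79.3
for a in (8,20,32,44,56,60): print(a,np.round([L*np.cos(np.radians(8))-L*np.cos(np.radians(a)), L*np.sin(np.radians(a))-L*np.sin(np.radians(8))],1)/25)
```

```text
t 4.65 pos [598.8 315.2 116.2] rot [1.548e+02 1.000e-01 8.490e+01] F [6.1 3.8 4. ] w 22.0
 twist/5 [ 0.03 -0.01  0.05] then shift/25 [-0.23  0.08  0.11] target [601.3 309.3 114.6] rpy [155.    0.   84.7]
8 [0. 0.]
20 [0.16  0.644]
32 [0.452 1.24 ]
44 [0.86 1.76]
56 [1.368 2.188]
60 [1.556 2.304]
```

>>> send_rows(fingers=[10,10,10,10,10,10,10,10,10,10,10,10], travel=[[0,0,0],[-0.06,0,-0.33],[-0.1,0,-0.32],[-0.13,0,-0.31],[-0.16,0,-0.29],[-0.19,0,-0.27],[-0.22,0,-0.25],[-0.24,0,-0.23],[-0.265,0,-0.2],[-0.09,0,-0.06],[0,0,0],[0,0,0]], twist=[[0,0,0],[0,0,0],[0,0,0],[0,0,0],[0,0,0],[0,0,0],[0,0,0],[0,0,0],[0,0,0],[0,0,0],[0,0,0],[0,0,0]], squeeze=30)

```text
clock: 6.15
tool_pos: [570.7, 280.0, 165.9]
tool_rot: [155.0, 0.2, 84.9]
wrist_force: [-1.4, -0.2, -2.1]
grip_width: 21.7
```

Run:
```python
from h import *
T=RK@D
go(T,K+19*T[:,2])
o=ctrl.get_obs(); print('grasp in mount',RK.T@(o['tool_pos']-19*T[:,2]-O))
f=cam('scene'); cv2.imwrite('pics/s2.png',cv2.resize(f['image'][90:310,290:520],None,fx=2.5,fy=2.5)); np.savez('scene2.npz',w=pts(f),img=f['image'])
```

```text
t 6.15 pos [570.7 280.  165.9] rot [155.    0.2  84.9] F [-1.4 -0.2 -2.1] w 21.7
 twist/5 [0.   0.03 0.05] then shift/25 [1.28 0.14 2.33] target [601.3 309.3 114.6] rpy [155.    0.   84.7]
grasp in mount [-80.59937913  -3.12749505 121.03846929]
```

View pics/s2.png

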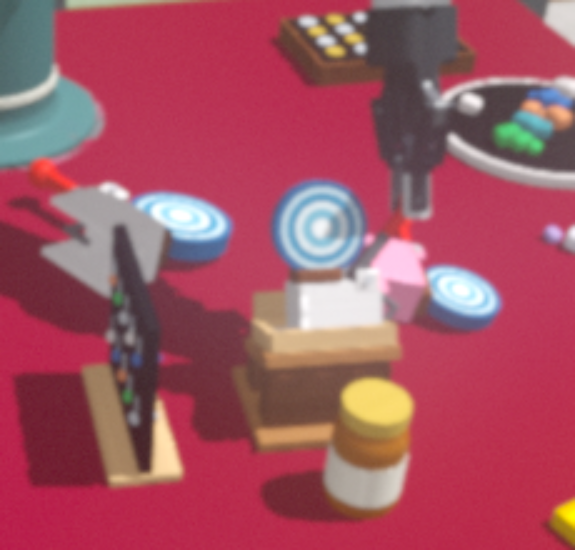

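>>> send_rows(fingers=[50,50,50,50,50,50,50,50,50,50,50,50], travel=[[0,0,0],[0,0,0],[0,0,0],[0,0,-0.5],[0,0,-1],[0,0,-1],[0,0,-0.5],[0,0,0],[-0.8,0,0],[-0.8,0,0],[-0.8,0,0],[-0.8,0,0]], twist=[[0,0,0],[0,0,0],[0,0,0],[0,0,0],[0,0,0],[0,0,0],[0,0,0],[0,0,0],[0,0,0],[0,0,0],[0,0,0],[0,0,0]])

```text
clock: 7.7
tool_pos: [531.8, 201.7, 234.2]
tool_rot: [155.0, 0.2, 84.8]
wrist_force: [0.2, -0.1, -0.1]
grip_width: 49.9
```

```bash
cat >> h.py <<'E'
O=np.array([607.5,195.5,74.7])
E
python3 - <<'E'
from h import *
T=RK@D
go(T,O+91*RK[:,2])
f=cam('top'); o=ctrl.get_obs(); g=ctrl.grab_frame('wrist'); w=wpts(g,o)
np.savez('w2.npz',**g)
a=cv2.resize(f['image'][110:260,130:330],None,fx=3,fy=3); a=cv2.resize(a,(533,400)); 
b=g['image'][:,200:460]; cv2.imwrite('pics/tw.png',np.hstack([a,b])[:, :800])
H=cv2.cvtColor(g['image'],cv2.COLOR_BGR2HSV)
q=(w-O)@RK
m=((H[...,0]<6)|(H[...,0]>174))&(H[...,1]>170)&(abs(q[...,1])<25)&(q[...,0]<-30)&(q[...,2]>40)&(q[...,0]>-130)
print('red in mount',m.sum(),np.nanmin(q[m],0),np.nanmedian(q[m],0),np.nanmax(q[m],0))
m=(H[...,0]>85)&(H[...,0]<115)&(H[...,1]>60)&(abs(q[...,1])<25)&(abs(q[...,0])<50)&(q[...,2]>60)&(q[...,2]<145)
print('disc',m.sum(),np.round(np.percentile(q[m],[1,10,50,90,99],axis=0),1))
E
```

```text
t 7.7 pos [531.8 201.7 234.2] rot [155.    0.2  84.8] F [ 0.2 -0.1 -0.1] w 49.9
 twist/5 [0.   0.03 0.04] then shift/25 [0.03 0.06 3.43] target [569.2 199.1 157.2] rpy [155.    0.   84.7]
red in mount 1417 [-93.3782031  -15.86736791  91.88066165] [-78.46827652  -3.60386462 123.56383604] [-55.51487996   7.94995067 129.99176281]
disc 2719 [[-38.5 -12.9  97.6]
 [-34.  -11.1 114.3]
 [-11.4  -4.2 132.6]
 [ 17.    2.3 137.1]
 [ 28.4   4.8 138.2]]
```

View pics/tw.png

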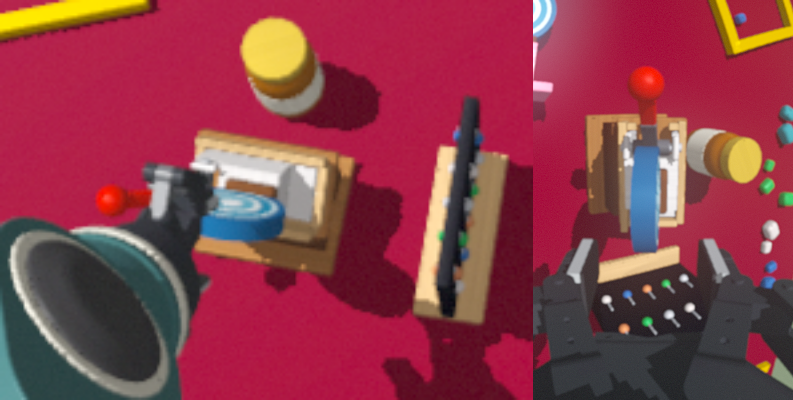

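The top view and wrist crop show the handle up, with the knob at mount (-78, 118), about 0.92 rad. The slice lies between the open fingers, about 2.5 mm off to -y. Now I'll grasp the slice.

>>> send_rows(fingers=[50,50,50,50,50,50,40,30,20,12,5,5], travel=[[0,-0.1,0.4],[0,0,1],[0,0,1],[0,0,0.6],[0,0,0.4],[0,0,0],[0,0,0],[0,0,0],[0,0,0],[0,0,0],[0,0,0],[0,0,0]], twist=[[0,0,0],[0,0,0],[0,0,0],[0,0,0],[0,0,0],[0,0,0],[0,0,0],[0,0,0],[0,0,0],[0,0,0],[0,0,0],[0,0,0]], squeeze=30)

```text
clock: 9.3
tool_pos: [567.0, 200.4, 157.5]
tool_rot: [154.8, 0.1, 84.9]
wrist_force: [10.1, -0.6, -0.8]
grip_width: 17.0
```

>>> send_rows(fingers=[0,0,0,0], travel=[[0,0,0],[0,0,0],[0,0,0],[0,0,0]], twist=[[0,0,0],[0,0,0],[0,0,0],[0,0,0]], squeeze=100)

```text
clock: 9.8
tool_pos: [568.0, 200.4, 157.9]
tool_rot: [154.7, 0.1, 84.9]
wrist_force: [20.6, -2.4, -5.9]
grip_width: 15.1
```

Run:
```python
from h import *
T=RK@D
go(T,O+91*RK[:,2])
```

```text
t 9.8 pos [568.  200.4 157.9] rot [1.547e+02 1.000e-01 8.490e+01] F [20.6 -2.4 -5.9] w 15.1
 twist/5 [ 0.06 -0.    0.03] then shift/25 [-0.05  0.04  0.05] target [569.2 199.1 157.2] rpy [155.    0.   84.7]
```

>>> send_rows(fingers=[0,0,0,0,0,0,0,0], travel=[[0,0.12,0],[0,0,-0.15],[0,0,-0.25],[0,0,-0.4],[0,0,-0.4],[0,0,-0.4],[0,0,-0.4],[0,0,0]], twist=[[0,0,0],[0,0,0],[0,0,0],[0,0,0],[0,0,0],[0,0,0],[0,0,0],[0,0,0]], squeeze=100)

```text
clock: 10.8
tool_pos: [546.7, 202.2, 203.0]
tool_rot: [155.0, 0.2, 84.9]
wrist_force: [-0.2, 0.9, -7.9]
grip_width: 14.4
```

Run:
```python
from h import *
go(RK@D,O+141*RK[:,2])
```

```text
t 10.8 pos [546.7 202.2 203. ] rot [155.    0.2  84.9] F [-0.2  0.9 -7.9] w 14.4
 twist/5 [-0.    0.02  0.05] then shift/25 [-0.04  0.05  0.04] target [548.2 201.  202.5] rpy [155.    0.   84.7]
```

>>> send_rows(fingers=[0,0,0,0,0,0,0,0], travel=[[0,0,-0.5],[0,0,-0.8],[0,0,-1],[0,0,-1],[0,0,-1],[0,0,-1],[0,0,-0.5],[0,0,0]], twist=[[0,0,0],[0,0,0],[0,0,0],[0,0,0],[0,0,0],[0,0,0],[0,0,0],[0,0,0]])

```text
clock: 11.8
tool_pos: [486.0, 208.1, 334.6]
tool_rot: [155.0, 0.1, 84.9]
wrist_force: [0.1, 0.3, -8.3]
grip_width: 14.7
```

```bash
cat >> h.py <<'E'
S=np.array([620.4,-262.8,50]); RS=Rm(-65.9)
E
python3 - <<'E'
from h import *
go(RS@D,S+[0,0,91+190])
E
```

```text
t 11.8 pos [486.  208.1 334.6] rot [1.55e+02 1.00e-01 8.49e+01] F [ 0.1  0.3 -8.3] w 14.7
 twist/5 [ 4.89  1.3  -5.74] then shift/25 [-19.39  -2.78   0.14] target [ 620.4 -262.8  331. ] rpy [-180.     0.   114.1]
```

>>> send_rows(fingers=[0,0,0,0,0,0,0,0,0,0,0,0], travel=[[0,0,0],[0,0,0],[0,0,0],[0,0,0],[0,0,0],[0,0,0],[0,0,0],[0,0,0],[0,0,0],[0,0,0],[-0.3,0,0],[-0.6,-0.1,0]], twist=[[0.3,0.08,-0.35],[0.54,0.145,-0.64],[0.54,0.145,-0.64],[0.54,0.145,-0.64],[0.54,0.145,-0.64],[0.54,0.145,-0.64],[0.54,0.145,-0.64],[0.54,0.145,-0.64],[0.54,0.145,-0.64],[0.27,0.06,-0.27],[0,0,0],[0,0,0]])

```text
clock: 13.3
tool_pos: [493.2, 185.8, 334.0]
tool_rot: [-180.0, 0.1, 114.1]
wrist_force: [0.2, -0.9, -8.3]
grip_width: 15.0
```

>>> send_rows(fingers=[0,0,0,0,0,0,0,0,0,0,0,0], travel=[[-0.9,-0.14,0],[-0.9,-0.14,0],[-0.9,-0.14,0],[-0.9,-0.14,0],[-0.9,-0.14,0],[-0.9,-0.14,0],[-0.9,-0.14,0],[-0.9,-0.14,0],[-0.9,-0.14,0],[-0.9,-0.14,0],[-0.9,-0.14,0],[-0.9,-0.14,0]], twist=[[0,0,0],[0,0,0],[0,0,0],[0,0,0],[0,0,0],[0,0,0],[0,0,0],[0,0,0],[0,0,0],[0,0,0],[0,0,0],[0,0,0]])

```text
clock: 14.8
tool_pos: [564.6, -79.1, 335.0]
tool_rot: [-180.0, 0.1, 114.0]
wrist_force: [-0.2, 0.3, -8.4]
grip_width: 14.6
```

Run:
```python
from h import *
go(RS@D,S+[0,0,91+190])
```

```text
t 14.8 pos [564.6 -79.1 335. ] rot [-1.80e+02  1.00e-01  1.14e+02] F [-0.2  0.3 -8.4] w 14.6
 twist/5 [-0.    0.03 -0.02] then shift/25 [-7.62 -0.96  0.16] target [ 620.4 -262.8  331. ] rpy [-180.     0.   114.1]
```

>>> send_rows(fingers=[0,0,0,0,0,0,0,0,0,0,0,0], travel=[[-0.9,-0.12,0],[-0.9,-0.12,0],[-0.9,-0.12,0],[-0.9,-0.12,0],[-0.9,-0.12,0],[-0.9,-0.12,0],[-0.9,-0.12,0],[-0.7,-0.12,0],[-0.4,0,0],[-0.22,0,0],[0,0,0],[0,0,0]], twist=[[0,0,0],[0,0,0],[0,0,0],[0,0,0],[0,0,0],[0,0,0],[0,0,0],[0,0,0],[0,0,0],[0,0,0],[0,0,0],[0,0,0]])

```text
clock: 16.3
tool_pos: [620.7, -260.3, 335.2]
tool_rot: [-180.0, 0.1, 114.1]
wrist_force: [0.2, -1.0, -8.2]
grip_width: 14.6
```

Run:
```python
from h import *
go(RS@D,S+[0,0,91+190])
o=ctrl.get_obs(); g=ctrl.grab_frame('wrist'); np.savez('w3.npz',**g,pos=o['tool_pos'],rot=o['tool_rot'])
f=cam('scene'); np.savez('scene3.npz',w=pts(f),img=f['image'])
cv2.imwrite('pics/s3.png',np.hstack([cv2.resize(f['image'][70:345,100:300],None,fx=1.45,fy=1.45)[:398],g['image'][:398,120:520]]))
W=pts(f); q=(W-o['tool_pos'])@RS; q[...,2]+=91
H=cv2.cvtColor(f['image'],cv2.COLOR_BGR2HSV)
m=(H[...,0]>85)&(H[...,0]<115)&(H[...,1]>40)&(abs(q[...,1])<25)&(abs(q[...,0])<55)&(abs(q[...,2]-96)<50)
n,l,st,ce=cv2.connectedComponentsWithStats(m.astype(np.uint8)); print(st[1:,:].tolist())
print('disc',m.sum(),np.round(np.percentile(q[m],[0,1,10,50,90,99,100],axis=0),1))
m=(np.abs(q[...,1])<45)&(abs(q[...,0])<60)&(q[...,2]>-20)&(q[...,2]<55)
print('shell',m.sum(),np.round(np.percentile(q[m],[0,2,10,50,90,98,100],axis=0),1))
```

```text
t 16.3 pos [ 620.7 -260.3  335.2] rot [-1.800e+02  1.000e-01  1.141e+02] F [ 0.2 -1.  -8.2] w 14.6
 twist/5 [-0.01  0.02  0.  ] then shift/25 [-0.09 -0.05  0.17] target [ 620.4 -262.8  331. ] rpy [-180.     0.   114.1]
[[154, 115, 49, 43, 840], [170, 132, 20, 16, 123]]
disc 963 [[-42.1  -9.3  51.9]
 [-36.2  -2.1  64.7]
 [-28.3   5.3  71.2]
 [ 11.8   7.8  95.4]
 [ 33.5   9.6 122.6]
 [ 40.   11.3 133.8]
 [ 41.3  14.8 135.4]]
shell 1706 [[-59.8 -25.5  -0. ]
 [-52.7 -17.7   1.9]
 [-34.8  -4.3   6.7]
 [  3.9  23.3  26. ]
 [ 34.3  25.5  50.3]
 [ 46.3  26.5  53.8]
 [ 47.2  29.5  55. ]]
```

View pics/s3.png

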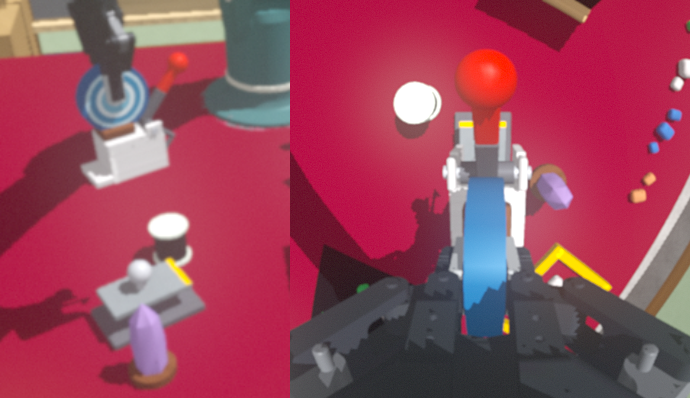

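Run:
```python
from h import *
from scipy.optimize import least_squares
# ball from depth sphere fits in both views
for n in('top','scene'):
    d=np.load(n+'1.npz'); w=d['w']; c=np.linalg.norm(w-(S+[0,0,26]),axis=-1)<30
    i=w[c&(w[...,2]>62)]; r=least_squares(lambda x:np.linalg.norm(i-x,axis=1)-16,S+[0,0,26],loss='soft_l1',f_scale=1.); print(n,'ball',r.x,len(i),r.cost)
    m=(abs(w[...,2]-50)<4)&(np.linalg.norm(w[...,:2]-S[:2],axis=-1)<75)
    p=w[m][:,:2].astype(np.float32); rc=cv2.minAreaRect(p); print(' plate',rc)
    H=cv2.cvtColor(d['img'],cv2.COLOR_BGR2HSV); y=w[(H[...,0]>20)&(H[...,0]<32)&(H[...,1]>150)&m][:,:2]; v=np.linalg.svd(y-y.mean(0))[2][0]; print(' stripe',y.mean(0),v,np.degrees(np.arctan2(v[1],v[0])))
d=np.load('scene3.npz'); w=d['w']; g=np.load('w3.npz'); tp=g['pos']
q=(w-tp)@RS; q[...,2]+=91
H=cv2.cvtColor(d['img'],cv2.COLOR_BGR2HSV)
# bright white shell side face (y~23.5)
m=(abs(q[...,1]-24)<3)&(q[...,0]>-60)&(q[...,0]<60)&(q[...,2]>-15)&(q[...,2]<70)
p=q[m]; A=np.c_[p[:,0],p[:,2],np.ones(len(p))]; print('side face y=a x+b z+c',np.linalg.lstsq(A,p[:,1],rcond=None)[0],len(p))
# bottom edge: lowest z per x bin
for x in range(-45,50,8):
    k=p[(p[:,0]>=x)&(p[:,0]<x+8)]
    if len(k)>4: print(x+4,np.round(np.sort(k[:,2])[[0,1,2]],1),np.round(k[:,2].max(),1),len(k))
print('x extents for low z',np.round(np.sort(p[p[:,2]<10][:,0])[[0,1,2,-3,-2,-1]],1))
# disc face silhouettes
m=(abs(q[...,1]-8)<4)&(np.hypot(q[...,0],q[...,2]-96)<48)&(q[...,2]>60)
p=q[m]; 
for lo,hi in((85,95),(95,105),(75,85)):
    k=p[(p[:,2]>lo)&(p[:,2]<hi)][:,0]; print('disc',lo,np.round([k.min(),k.max()],1))
```

```text
top ball [ 620.70650352 -263.43970564   75.58669421] 174 95.67176279928432
 plate ((619.1822509765625, -260.044677734375), (64.25354766845703, 112.69636535644531), 24.129892349243164)
 stripe [ 598.57539415 -214.3173522 ] [-0.91374376 -0.40629095] -156.02794985520447
scene ball [ 618.32520254 -267.5937956    77.30364357] 217 105.42864521846273
 plate ((618.2781982421875, -264.510009765625), (69.57870483398438, 112.70457458496094), 25.15476417541504)
 stripe [ 596.32947688 -217.11221692] [0.91511952 0.40318267] 23.777293946426955
side face y=a x+b z+c [ 2.19538054e-04 -8.35307354e-03  2.43573824e+01] 1155
-41 [-0.   0.3  1.7] 60.4 98
-33 [0.3 0.6 0.8] 60.6 131
-25 [0.2 0.4 1.1] 61.4 140
-17 [1.2 1.2 1.3] 51.8 115
-9 [0.9 1.3 1.5] 51.0 117
-1 [0.3 0.7 0.8] 52.7 124
7 [1.4 1.9 2. ] 52.0 118
15 [1.  1.2 2. ] 52.4 127
23 [0.7 0.8 1.8] 51.7 116
31 [0.9 1.  1.9] 11.3 26
39 [1.7 2.4 2.4] 12.0 27
47 [1.9 2.2 2.5] 11.3 16
x extents for low z [-43.2 -42.5 -42.4  46.5  46.7  47.1]
disc 85 [-37.   41.3]
disc 95 [-37.8  41.4]
disc 75 [-46.   39.8]
```

Run:
```python
from h import *
g=dict(np.load('w3.npz')); o={'tool_pos':g['pos'],'tool_rot':g['rot']}
w=wpts(g,o); H=cv2.cvtColor(g['image'],cv2.COLOR_BGR2HSV)
y=(H[...,0]>20)&(H[...,0]<32)&(H[...,1]>150)&(abs(w[...,2]-50)<15)&(np.linalg.norm(w[...,:2]-S[:2],axis=-1)<80)
p=w[y]; print('stripe in stand frame',len(p),np.round(((p-S)@RS).min(0),1),np.round(((p-S)@RS).mean(0),1),np.round(((p-S)@RS).max(0),1))
d=np.load('top1.npz'); W=d['w'];H1=cv2.cvtColor(d['img'],cv2.COLOR_BGR2HSV)
y=(H1[...,0]>20)&(H1[...,0]<32)&(H1[...,1]>150)&(abs(W[...,2]-50)<15)&(np.linalg.norm(W[...,:2]-S[:2],axis=-1)<80)
q=(W[y]-S)@RS; print('top stripe',q.min(0),q.mean(0),q.max(0))
q=(w-g['pos'])@RS; q[...,2]+=91
m=(H[...,0]>95)&(H[...,0]<115)&(H[...,1]>100)&(abs(q[...,1])<15)&(abs(q[...,0])<50)&(q[...,2]>60)
print('disc rim',np.round(np.percentile(q[m],[1,5,50,95,99],axis=0),1))
k=q[m]; k=k[k[:,0]<-14]; r=least=None
from scipy.optimize import least_squares
r=least_squares(lambda c:np.hypot(k[:,0]-c[0],k[:,2]-c[1])-40,[0,96],loss='soft_l1'); print('disc centre x,z',r.x)
m=((H[...,0]<6)|(H[...,0]>174))&(H[...,1]>170)&(abs(q[...,1])<25)&(q[...,2]>90)&(q[...,0]<-30)
k=q[m]; r=least_squares(lambda c:np.linalg.norm(k-c,axis=1)-12,[-78,0,115],loss='soft_l1',f_scale=1); print('knob',r.x)
```

```text
stripe in stand frame 92 [-54.1 -35.3  -1.2] [-51.3 -11.3   0.8] [-48.4  26.5   2.6]
top stripe [-57.81991149 -31.98651321  -5.70311424] [-53.1572022   -0.44012415   0.05659917] [-48.1248314   31.31966437   4.23407692]
disc rim [[-38.7 -10.2  96.7]
 [-37.4  -9.4 104.9]
 [-16.6  -2.4 129.9]
 [ 15.2   4.8 135.1]
 [ 23.1   5.5 135.7]]
disc centre x,z [ 1.30875318 95.06275552]
knob [-81.23404521  -1.94098667 113.67778171]
```

Run:
```python
from h import *
go(RS@D,S+RS@[-1,-1.2,91+55])
```

```text
t 16.4 pos [ 620.7 -260.4  335.3] rot [-1.800e+02  1.000e-01  1.141e+02] F [-0.5 -0.1 -8.2] w 14.9
 twist/5 [-0.01  0.02  0.  ] then shift/25 [-0.04 -0.1   5.57] target [ 618.9 -262.4  196. ] rpy [-180.     0.   114.1]
```

>>> send_rows(fingers=[0,0,0,0,0,0,0,0,0,0], travel=[[-0.04,-0.1,0.3],[0,0,0.7],[0,0,0.8],[0,0,0.8],[0,0,0.8],[0,0,0.8],[0,0,0.7],[0,0,0.5],[0,0,0.15],[0,0,0]], twist=[[0,0,0],[0,0,0],[0,0,0],[0,0,0],[0,0,0],[0,0,0],[0,0,0],[0,0,0],[0,0,0],[0,0,0]])

```text
clock: 17.65
tool_pos: [618.9, -263.3, 196.7]
tool_rot: [-180.0, 0.1, 114.1]
wrist_force: [-0.4, 0.7, -8.0]
grip_width: 14.7
```

Run:
```python
from h import *
go(RS@D,S+RS@[-1,-1.2,91])
f=cam('top'); w=cam('wrist')
a=cv2.resize(f['image'][120:270,370:500],None,fx=2.9,fy=2.9); s=cam('scene'); b=cv2.resize(s['image'][150:330,130:270],None,fx=2.9,fy=2.9)[:435]
cv2.imwrite('pics/d.png',np.hstack([a[:435],b]))
```

```text
t 17.65 pos [ 618.9 -263.3  196.7] rot [-1.800e+02  1.000e-01  1.141e+02] F [-0.4  0.7 -8. ] w 14.7
 twist/5 [-0.01  0.03 -0.  ] then shift/25 [0.03 0.02 2.23] target [ 618.9 -262.4  141. ] rpy [-180.     0.   114.1]
```

View pics/d.png

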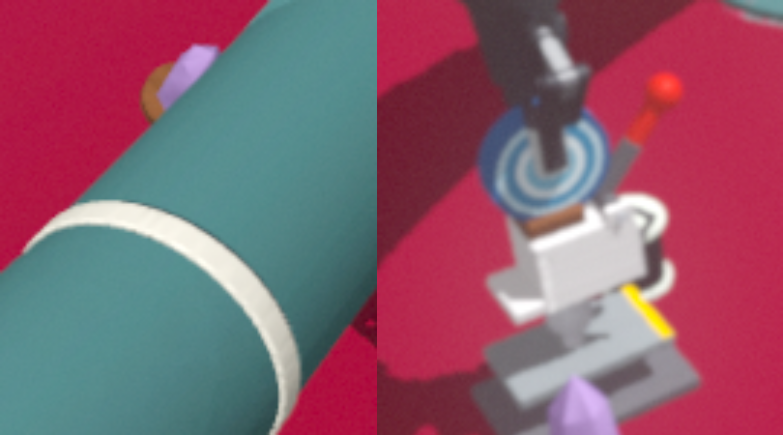

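The mount hovers upright over the ball, handle up and towards the stripe. I'll lower it, watching the force.

>>> send_rows(fingers=[0,0,0,0,0,0], travel=[[0.03,0.02,0.15],[0,0,0.2],[0,0,0.2],[0,0,0.2],[0,0,0.2],[0,0,0]], twist=[[0,0,0],[0,0,0],[0,0,0],[0,0,0],[0,0,0],[0,0,0]])

```text
clock: 18.55
tool_pos: [618.7, -262.3, 172.2]
tool_rot: [-179.9, 0.1, 114.1]
wrist_force: [-0.3, 0.9, -8.7]
grip_width: 14.9
```

>>> send_rows(fingers=[0,0,0,0], travel=[[0,0,0.2],[0,0,0.2],[0,0,0.2],[0,0,0]], twist=[[0,0,0],[0,0,0],[0,0,0],[0,0,0]])

```text
clock: 19.05
tool_pos: [618.6, -262.3, 157.0]
tool_rot: [-179.9, 0.1, 114.1]
wrist_force: [-1.5, -1.1, -11.0]
grip_width: 14.8
```

Run:
```python
from h import *
go(RS@D,S+RS@[-1,-1.2,91])
```

```text
t 19.05 pos [ 618.6 -262.3  157. ] rot [-1.799e+02  1.000e-01  1.141e+02] F [ -1.5  -1.1 -11. ] w 14.8
 twist/5 [-0.02  0.02 -0.01] then shift/25 [-0.01  0.01  0.64] target [ 618.9 -262.4  141. ] rpy [-180.     0.   114.1]
```

>>> send_rows(fingers=[0,0,0,0,0], travel=[[0,0,0.15],[0,0,0.15],[0,0,0.15],[0,0,0.1],[0,0,0]], twist=[[0,0,0],[0,0,0],[0,0,0],[0,0,0],[0,0,0]])

```text
clock: 19.68
tool_pos: [618.8, -262.3, 143.5]
tool_rot: [-179.9, 0.1, 114.1]
wrist_force: [-2.0, -1.5, -10.8]
grip_width: 15.2
```

>>> send_rows(fingers=[0,0,0,0], travel=[[0,0,0.08],[0,0,0.08],[0,0,0.08],[0,0,0]], twist=[[0,0,0],[0,0,0],[0,0,0],[0,0,0]])

```text
clock: 20.18
tool_pos: [620.5, -262.5, 142.0]
tool_rot: [179.8, 0.2, 114.1]
wrist_force: [-13.5, 10.9, 41.2]
grip_width: 15.2
```

Run:
```python
from h import *
go(RS@D,S+RS@[-1,-1.2,91])
```

```text
t 20.18 pos [ 620.5 -262.5  142. ] rot [179.8   0.2 114.1] F [-13.5  10.9  41.2] w 15.2
 twist/5 [0.04 0.04 0.  ] then shift/25 [ 0.03 -0.06  0.04] target [ 618.9 -262.4  141. ] rpy [-180.     0.   114.1]
```

>>> send_rows(fingers=[0,30,50,50,50,50,50,50,50,50,50,50], travel=[[0,0.02,-0.12],[0,0,0],[0,0,0],[0,0,0],[0,0,-0.3],[0,0,-0.6],[0,0,-0.9],[0,0,-0.9],[0,0,-0.7],[0,0,0],[0,0,0],[0,0,0]], twist=[[0,0,0],[0,0,0],[0,0,0],[0,0,0],[0,0,0],[0,0,0],[0,0,0],[0,0,0],[0,0,0],[0,0,0],[0,0,0],[0,0,0]], squeeze=30)

```text
clock: 21.68
tool_pos: [619.1, -261.8, 225.1]
tool_rot: [-179.9, 0.1, 114.1]
wrist_force: [-0.9, 1.0, 0.2]
grip_width: 49.9
```

Run:
```python
from h import *
from scipy.optimize import least_squares
go(RS@D,S+RS@[-81,0,177])
o=ctrl.get_obs(); g=ctrl.grab_frame('wrist'); w=wpts(g,o); q=(w-S)@RS
f=cam('scene'); W=(pts(f)-S)@RS
cv2.imwrite('pics/r.png',np.hstack([cv2.resize(f['image'][150:330,130:270],None,fx=2.2,fy=2.2)[:396],g['image'][:396,120:520]]))
H=cv2.cvtColor(g['image'],cv2.COLOR_BGR2HSV)
m=((H[...,0]<6)|(H[...,0]>174))&(H[...,1]>170)&(abs(q[...,1])<25)&(q[...,2]>85)&(q[...,0]<-30)&(q[...,0]>-120)
k=q[m]; r=least_squares(lambda c:np.linalg.norm(k-c,axis=1)-12,[-78,0,115],loss='soft_l1',f_scale=1); print('knob',r.x)
m=(abs(W[...,1]-24)<6)&(abs(W[...,0])<60)&(W[...,2]>3)&(W[...,2]<49); p=W[m]; A=np.c_[p[:,0],p[:,2],np.ones(len(p))]; print('side face y=a x+b z+c',np.linalg.lstsq(A,p[:,1],rcond=None)[0],len(p))
m=(abs(W[...,1]-8)<7)&(np.hypot(W[...,0],W[...,2]-96)<48)&(W[...,2]>60); p=W[m]
print('disc ztop',np.sort(p[:,2])[-3:]); k=p[abs(p[:,2]-98)<8][:,0]; print(k.min(),k.max())
```

```text
t 21.68 pos [ 619.1 -261.8  225.1] rot [-1.799e+02  1.000e-01  1.141e+02] F [-0.9  1.   0.2] w 49.9
 twist/5 [-0.02  0.01 -0.  ] then shift/25 [ 3.18  0.03 -0.07] target [ 587.3 -188.9  227. ] rpy [-180.     0.   114.1]
knob [-81.8714839   -2.00140584 115.14733549]
side face y=a x+b z+c [-9.65994886e-03  3.02631768e-03  2.24105414e+01] 697
disc ztop [137.92228395 137.98290858 139.15178677]
-38.642968256570384 41.155860071417614
```

View pics/r.png

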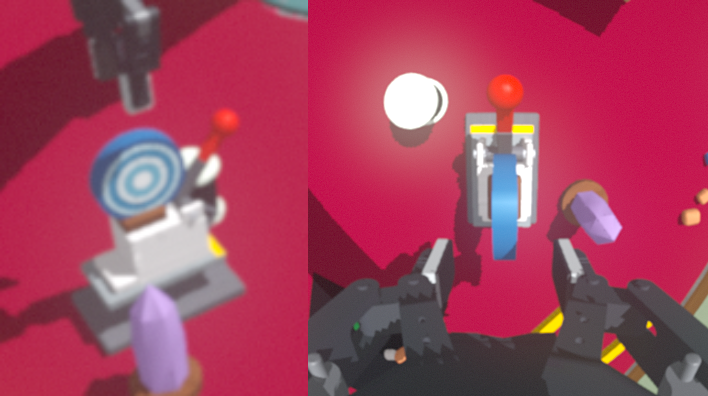

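The views show the mount seated upright on the plate and square to it, handle up over the stripe, with the spool and crystal standing. Next I'll pinch the knob.

>>> send_rows(fingers=[50,50,50,50,50,50,50,50,50,50,50,50], travel=[[0.7,0,0],[0.9,0,0],[0.9,0,0],[0.7,0,0],[0,0,0.3],[0,0,0.7],[0,0,0.8],[0,0,0.8],[0,0,0.5],[0,0,0.1],[0,0,0],[0,0,0]], twist=[[0,0,0],[0,0,0],[0,0,0],[0,0,0],[0,0,0],[0,0,0],[0,0,0],[0,0,0],[0,0,0],[0,0,0],[0,0,0],[0,0,0]])

```text
clock: 23.28
tool_pos: [587.0, -189.3, 146.4]
tool_rot: [-180.0, 0.1, 114.1]
wrist_force: [-0.1, 0.3, -0.7]
grip_width: 49.9
```

>>> send_rows(fingers=[35,25,22,22,18,18], travel=[[0,0,0],[0,0,0],[0,0,0],[0,0,0],[0,0,0],[0,0,0]], twist=[[0,0,0],[0,0,0],[0,0,0],[0,0,0],[0,0,0],[0,0,0]], squeeze=20)

```text
clock: 24.02
tool_pos: [586.9, -188.9, 145.9]
tool_rot: [-180.0, 0.1, 114.1]
wrist_force: [1.2, 4.5, 5.5]
grip_width: 22.1
```

Run:
```python
from h import *
go(RS@D,S+RS@[-81.5,0,96]); o=ctrl.get_obs(); print((o['tool_pos']-S)@RS)
```

```text
t 24.02 pos [ 586.9 -188.9  145.9] rot [-1.800e+02  1.000e-01  1.141e+02] F [1.2 4.5 5.5] w 22.1
 twist/5 [-0.01  0.02 -0.  ] then shift/25 [ 0.01  0.02 -0.  ] target [ 587.1 -188.4  146. ] rpy [-180.     0.   114.1]
[-81.15332381  -0.42012617  95.92948094]
```

>>> send_rows(fingers=[10,10,10,10,10,10,10,10,10,10,10], travel=[[0.26,0,0.21],[0.24,0,0.24],[0.21,0,0.26],[0.18,0,0.28],[0.15,0,0.3],[0.12,0,0.31],[0.09,0,0.32],[0.05,0,0.33],[0.01,0,0.13],[0,0,0.08],[0,0,0]], twist=[[0,0,0],[0,0,0],[0,0,0],[0,0,0],[0,0,0],[0,0,0],[0,0,0],[0,0,0],[0,0,0],[0,0,0],[0,0,0]])

```text
clock: 25.4
tool_pos: [573.2, -158.7, 84.4]
tool_rot: [-179.9, 0.0, 114.1]
wrist_force: [-4.5, 4.5, 12.3]
grip_width: 22.6
```

Run:
```python
from h import *
go(RS@D,S+RS@[-114,0,38]); o=ctrl.get_obs(); print((o['tool_pos']-S)@RS)
```

```text
t 25.4 pos [ 573.2 -158.7   84.4] rot [-179.9    0.   114.1] F [-4.5  4.5 12.3] w 22.6
 twist/5 [-0.01  0.   -0.  ] then shift/25 [-0.01  0.02 -0.14] target [ 573.9 -158.7   88. ] rpy [-180.     0.   114.1]
[-114.28040016   -0.57916257   34.38163629]
```

>>> send_rows(fingers=[40,45,45,45,45,45,0,0,0,0,0,0], travel=[[0,0,-0.1],[0,0,0],[0,0,0],[0,0,-0.5],[0,0,-0.9],[0,0,-0.7],[0,0,0],[0,0,0],[0,0,0],[0,0,0.3],[0,0,0.3],[0,0,0]], twist=[[0,0,0],[0,0,0],[0,0,0],[0,0,0],[0,0,0],[0,0,0],[0,0,0],[0,0,0],[0,0,0],[0,0,0],[0,0,0],[0,0,0]])

```text
clock: 26.9
tool_pos: [572.9, -159.2, 123.3]
tool_rot: [-179.9, 0.1, 114.1]
wrist_force: [-0.9, 0.2, 0.8]
grip_width: -0.1
```

>>> send_rows(fingers=[0,0,0,0], travel=[[0,0,0.2],[0,0,0.2],[0,0,0.1],[0,0,0]], twist=[[0,0,0],[0,0,0],[0,0,0],[0,0,0]])

```text
clock: 27.4
tool_pos: [573.6, -156.9, 113.0]
tool_rot: [180.0, -0.1, 114.2]
wrist_force: [-14.1, 17.8, 36.7]
grip_width: -0.2
```

>>> send_rows(fingers=[0,0,0,0,0,0,0,0,0,0], travel=[[0,0,-0.3],[0,0,-0.7],[0,0,-1],[0,0,-1],[0,0,-1],[0.5,0,-1],[1,0,-1],[1,0,0],[0.5,0,0],[0,0,0]], twist=[[0,0,0],[0,0,0],[0,0,0],[0,0,0],[0,0,0],[0,0,0],[0,0,0],[0,0,0],[0,0,0],[0,0,0]])

```text
clock: 28.65
tool_pos: [542.7, -90.1, 261.7]
tool_rot: [-180.0, 0.1, 114.1]
wrist_force: [-0.1, -1.1, 0.3]
grip_width: -0.3
```

Run:
```python
from h import *
from scipy.optimize import least_squares
o=ctrl.get_obs(); g=ctrl.grab_frame('wrist'); t=cam('top'); s=cam('scene')
cv2.imwrite('pics/e.png',np.hstack([cv2.resize(s['image'][150:330,130:270],None,fx=2.2,fy=2.2)[:396],cv2.resize(t['image'][130:270,360:500],None,fx=2.83,fy=2.83)[:396]]))
for n,im,w in (('top',t['image'],pts(t)),('scene',s['image'],pts(s)),('wrist',g['image'],wpts(g,o))):
    q=(w-S)@RS; H=cv2.cvtColor(im,cv2.COLOR_BGR2HSV)
    m=((H[...,0]<6)|(H[...,0]>174))&(H[...,1]>170)&(abs(q[...,1])<25)&(q[...,2]>30)&(q[...,0]<-50)&(q[...,0]>-140)
    k=q[m]
    if len(k)>20:
        e=k[k[:,0]<k[:,0].min()+22]; r=least_squares(lambda c:np.linalg.norm(e-c,axis=1)-12,[-112,0,58],loss='soft_l1',f_scale=1); print(n,'knob',r.x,len(k),'zmax',k[:,2].max())
    m=(abs(q[...,1]-8)<7)&(np.hypot(q[...,0],q[...,2]-96)<48)&(q[...,2]>60); p=q[m]
    if len(p)>50: k=p[abs(p[:,2]-98)<8][:,0]; print(' disc ztop',np.sort(p[:,2])[-2:],k.min() if len(k) else '',k.max() if len(k) else '')
```

```text
disc ztop [138.56070598 139.98351709]  
scene knob [-112.25816348   -1.3795801    58.11979108] 173 zmax 72.3260812127932
 disc ztop [139.07129058 139.26408937] -38.961449393114876 42.0004935149501
```

View pics/e.png

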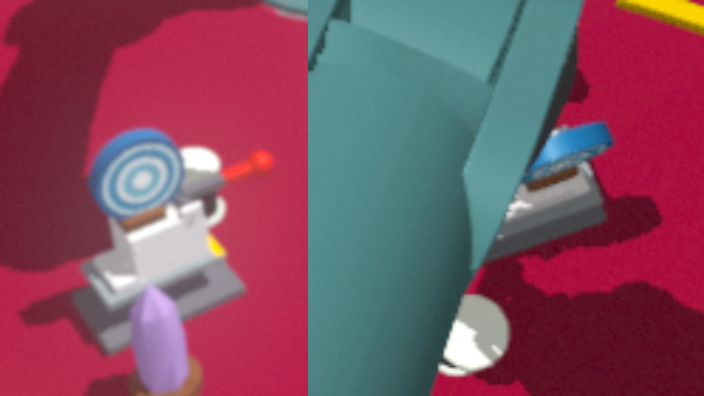

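Run:
```python
from h import *
d=np.load('scene1.npz'); s=cam('scene'); w=pts(s)
for n,c in (('board',(600,35)),('jar',(719,196)),('crystal',(729,-258)),('spool',(502,-223))):
    r=[]
    for W in (d['w'],w):
        m=(np.linalg.norm(W[...,:2]-c,axis=-1)<(90 if n=='board' else 38))&(W[...,2]>20)&(W[...,2]<170); r.append(np.nanmean(W[m],0))
    print(n,np.round(r[1]-r[0],1))
print(ctrl.get_obs()['wrist_force'], ctrl.finish_job())
```

```text
board [-0.1  0.   0.4]
jar [-0.   0.1  0.2]
crystal [0.1 0.1 0.1]
spool [-5.7  9.9  3.4]
the job is handed in; nothing more can be done
[-0.45795878  0.11649371 -0.36267899] None
```

The agate mount is seated on the stand's ball with its handle closed and pointing towards the yellow stripe. The job is handed in at about 29 s.

I raised the handle to about 0.92 rad (of 1.0) while the mount was still in the rack. I then carried the mount by its slice over the earring board and lowered it upright onto the ball. I pinched the knob and swung it down, then pressed it from above, let go and moved clear.

**Last checks:**
- **Seating:** Contact came with the underside about 50 mm above the table, which is the height of the seat plate. In the views the mount stands upright and square to the plate.
- **Handle:** The knob measured (-112, -1, 58) mm against a nominal (-114, 0, 57) mm for fully down, within the camera error.
- **Bystanders:** The board, jar and crystal moved by less than 0.5 mm.
- **Spool:** The same check gave a shift of (-6, 10, 3) mm. The handle and mount now partly hide the spool in that view, which probably explains it. I never knowingly touched it and it still stands, but I did not confirm its position from another view.
- **Final press:** The fingertips slid partly off the outer side of the knob at about 37 N upward. I judge the handle was already at its stop by then, because the earlier pinch-press had bottomed out.
- **Stand position:** The top and scene cameras disagreed by about 4 to 5 mm. I used a compromise, and the mount went on with under 15 N on the wrist until it touched the plate.

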